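Strip the relay panel into its case

TASK

Switch the panel's isolator off first (push its lever right over, away from the front edge of the panel), and only then pull the relays: rock each one gently side to side until it comes free of its socket, never tugging so hard that the spring-mounted deck under them is heaved up. Put every relay into the open grey case, then close the case with its flat lid, laid squarely on the rim. Leave the loose wood offcut behind the panel where it is.

Things in the scene. Friction and masses are not known exactly. Their poses are not given: they have to be found in the camera images.
- relay_a: plug-in relay: upright block, local x 44 by local y 34 mm, 66 mm high, grey with a black foot; origin at the centre of its underside, z up. Brass pins 10 mm long stand out below at local x = +-12 mm, so on a flat surface it stands 10 mm higher. On each x face two round ribs stand out 3 mm, at 5 and 14 mm height; the y faces are plain (grip there, well up). 120 g. Absent in some starts
- relay_b: a relay like relay_a, same origin and axes. Two or three of the four are present, each plugged into its own socket with its axes parallel to the panel's. Absent in some starts
- relay_c: a relay like relay_a, same origin and axes. Two or three of the four are present, each plugged into its own socket with its axes parallel to the panel's. Absent in some starts
- relay_d: a relay like relay_a, same origin and axes. Two or three of the four are present, each plugged into its own socket with its axes parallel to the panel's. Absent in some starts
- socket_a (a point): back left socket: the point where the origin of a fully plugged relay_a lies, 32 mm above the panel's origin. Two smooth sprung clip noses, one at each x face of the relay, snap over its ribs; the posts behind them stand 33 to 40 mm from the centre in x, up to 27 mm above this point. Beside the y faces nothing stands above this point
- socket_b (a point): back right socket, of relay_b, like socket_a. Each x side of a relay must rise 9 mm to bring one rib past its nose, where it then stays by itself, and 20 mm to pass both ribs and be free
- socket_c (a point): front left socket, of relay_c, like socket_a. One rib passes its nose at about 21 N, so a straight pull needs some 42 N; tilting the relay about its local y axis by about 0.2 rad (one x side up, the other still down), then the other way, passes the ribs one at a time
- socket_d (a point): front right socket, of relay_d, like socket_a
- panel: the relay panel, fixed: aluminium base plate 8 mm thick, 200 mm along local y, from local x = -180 (front, nearest the robot) to +96 mm; origin on the bench, z up. Its four sockets are centred at local x = +-45, y = +-46 mm, on a sprung deck; relay tops stand 98 mm above the bench
- deck (a joint): how far the sprung deck that carries all four sockets is lifted (m): 0 at rest; it begins to lift at an upward pull of about 24 N and rises 0.8 mm per further newton, to a stop at 12 mm. Over 5 mm counts as tugged too hard
- switch (a joint): isolator lever, hinged about the panel's y axis 30 mm above the bench at local x = -140, y = -30 mm: 0 = on (leaning to the panel's -x), 1.0 rad = off (leaning to +x). It stays where it is left; light (about 1 N). Off counts from 0.8
- switch_tip (a point): centre of the 26 mm ball at the top of the isolator lever, 60 mm from its hinge, about 85 mm above the bench
- case: open-topped grey sheet-metal case, fixed; 212 mm along local x, 100 mm along local y, 92 mm high, walls and floor 4 mm; origin at the centre of its underside, z up. Three relays stand side by side along its x
- lid: flat grey lid, 232 mm along local x by 118 mm along local y, 5 mm thick, 300 g; origin at the centre of its underside, z up. A black bar handle along local x over its centre, 100 mm long, 14 mm wide, 14 mm high, centred 35 mm above the underside. Lies on the bench at the start; on the case its underside is 92 mm above the case's origin
- offcut: loose pine block 45x120x45 mm, to be left alone; origin at the centre of its underside
There are look-alikes about, which are no part of the job. Leave any pink or purple look-alike of the relay_c alone.

How it is judged:
By the outcome, as a careful person would: the job done as asked, in the order asked, and still so for the second after the job is handed in, with the robot touching nothing.
Of relay_a, relay_b, relay_c, relay_d only 2 to 3 are there at a start; the rules pass over those that are not, and their reading is None.
At some moment in a run one of lid may be knocked a few centimetres aside while the robot is not near it.
Once in a run the grip may slacken for a moment while it holds something.
It also fails if it takes over 210 s, if anything falls off the work surface, if the arm or the gripper's body presses on something with over 40 N, if the wrist force passes 120 N, or if a joint passes its speed limit or range.

ROBOT

A 6-joint arm with a two-finger parallel gripper is mounted at the origin on a cart in front of the work surface, level with it; the furniture and walls round the work are solid. World frame = base frame: x ahead of the robot, y to its left, z up, the work surface at z = 0. Lengths are in m, angles in degrees, forces in N, time in s.
With the tool pointing down it reaches from about 0.4 to 0.825 m from the base axis. Payload 7 kg.
Tool frame: the origin (TCP) lies at the very end of the fingers, on their centre line; the grasp point (between the pads) lies 19 mm behind it; z points along the fingers, y is the line along which they close (so a half turn about z gives the same grasp; the last joint's range is limited). The gripper opens to 88 mm and grips with 3 to 60 N. Pads are 19 mm wide; open, the fingers measure 130 mm over their backs; the gripper's body (78 mm by 193 mm) begins 47 mm behind the grasp point.
Start: joints at [-54.368, 20.546, 0.682, 0, -70.136, -16.507], TCP at [0.221, -0.638, 0.227] pointing down, gripper open.
Joint ranges: [-176.03, 176.03], [-82.01, 121.73], [-58.28, 71.71], [-173.87, 95.51], [-174.79, -0.11], [-173.66, 173.66]. Speed limits (degrees/s): [136.94, 136.94, 172.46, 180, 180, 180].

INTERFACE

Orientations are given as [roll, pitch, yaw] about the fixed x, y, z axes, in that order (R = Rz(yaw) Ry(pitch) Rx(roll)).
In Python, from plant import get_state, imaging, r, finder gives the robot as it stands.
- The arm moves only by the shell command python3 -m handwheel 'ROWS' [FORCE]. ROWS is JSON, a list of rows, each a list of 5 numbers: the closure, from 0 (fully open) to 1 (shut), then the shift along the world's x, y, z in cm, then the turn about the world's z in degrees. A call has 1 to 8 rows; each row is the pose to reach, as a shift and turn from the pose commanded when the call began; what a row does not reach only later rows make up. A row lasts 1/8 s, in which the tool goes at most 62.5 mm and 10.7 degrees, less where a joint would pass 70% of its speed; a pose out of reach is approached as far as the arm can. A call with a gripper value outside its range is refused whole. The fingers move at their own pace and stop on an object; FORCE is the grip in N (left out, the last holds). Time passes only in rows, so rows that repeat a pose let the fingers close. It gives the time, the measured TCP pose, the force, the opening and the grip force at its end, in the units of the state.
- get_state(): the state, without advancing time (a new reading comes with each control period).
- imaging.capture(name): name is "side" or "top" or "wrist"; returns (picture, depth): 480x640x3 uint8, red, green, blue; 480x640 float32, m along the optical axis (not along the pixel's ray), 0 where there is no reading.
- imaging.get_calibration(name): a dict with "fx", "fy", "cx", "cy" (pixels), "rvec" (rotation vector, rad) and "tvec" (3), from world to camera coordinates, as OpenCV has them; the wrist camera has in their place "hand_eye" (4x4, takes a point from camera to tool coordinates, whose origin is the TCP and whose axes are the flange's). Camera axes: x right, y down, z forward; pixel columns grow to the right and rows downward; lengths in m; the calibration is good to about 2 mm. A picture is of the moment at which its call begins: read the wrist's pose just before it. get_calibration takes no time and is no camera call.
- r.close_job(): hands the job in; it is judged then, once.
Trained networks look in the newest picture that a camera, given by its name, has taken for a name from the list of things; names that differ only in an ending like _2 or _b are one class to them, and where a whole thing is asked for, a point or a joint stands for the part that bears it (a point fixed in the world has none). Each returns a list of dicts, best first, with "p" (0 to 1); they miss things now and then, are a little off and sometimes report something else, mostly with a low value. They report only what shows in the picture. A call takes as long as a camera call. They do not tell look-alikes from the thing itself.
- finder.cut_out(camera, query): "region" (480x640 bool, what is visible of it) and "pixel" ([column, row] in pixels, amid what is visible of it).
The state is a dict: "time_s": time; "joints": joint angles; "qd": joint speeds; "joint_torque": joint torques, N m; "tcp_pos": TCP position; "eef_rot": TCP orientation; "contact_force": force on the tool from outside, world axes, zero at the start; "moment": the same for the moment, N m; "gripper_width": finger opening in m; "gripper_force": force on a finger pad.
Only numpy, scipy, OpenCV 4.12 (cv2) and the standard library are available. Lean on these libraries where they do the work, as an engineer would, in place of code of your own. Each camera call takes 0.05 s, during which the arm holds its last target. There are 200 camera calls.

## Working session

There is one attempt and no reset: what is moved stays moved. The work goes in short steps, Python scripts to look and compute and a shell command to move; the robot and the scene stay as the last step left them, time stands still between calls to the robot, and variables do not carry over. Pictures are saved under pics/ and viewed, at most 18 in all, crops included, and the job is handed in when it is done.

```bash
ls; mkdir -p pics; python3 - <<'E'
from plant import get_state, imaging, r, finder
import cv2
print(get_state())
for n in("top","side"):
    p,d=imaging.capture(n); cv2.imwrite(f"pics/{n}0.png",p[:,:,::-1]); print(n,imaging.get_calibration(n))
print(imaging.get_calibration("wrist"))
E
```

```text
pics
{'time_s': 0.0, 'joints': array([-5.43691946e+01,  2.05906234e+01,  6.33583634e-01, -2.23432703e-02,
       -7.01364360e+01, -1.65093998e+01]), 'qd': array([ 0.0427934 ,  0.04679933,  0.0082936 , -0.11951617,  0.00925013,
        0.02134286]), 'joint_torque': array([-3.76070716e-05, -5.82720244e+01,  2.93048662e+01,  6.99722528e+00,
        6.72475944e-03, -1.51710210e-04]), 'tcp_pos': array([ 0.22095798, -0.63727895,  0.22562342]), 'eef_rot': array([ 1.79904409e+02, -6.42793917e-03, -1.60886198e+02]), 'contact_force': array([ 0.52200091, -0.69416233,  0.35460848]), 'moment': array([-0.13084717, -0.02708645, -0.02962348]), 'gripper_force': 0.0, 'gripper_width': 0.08766228606613051}
top {'fx': 565.4300770585139, 'fy': 565.4300770585139, 'cx': 320.74380806030445, 'cy': 233.89186990683373, 'rvec': array([ 2.16110747, -2.13571744,  0.1135451 ]), 'tvec': array([0.24916833, 0.48873766, 1.22340142])}
side {'fx': 448.820236302055, 'fy': 448.820236302055, 'cx': 320.8511628209479, 'cy': 232.04641406154374, 'rvec': array([ 2.07184833, -0.12885316,  0.06768129]), 'tvec': array([-0.45462028,  0.23004748,  0.72369143])}
{'fx': 340.0741657557127, 'fy': 340.0741657557127, 'cx': 318.04858543800015, 'cy': 242.41599618009946, 'hand_eye': array([[ 6.55844575e-04, -9.57408160e-01, -2.88737225e-01,
         7.73512320e-02],
       [ 9.99999767e-01,  6.82271121e-04,  9.11722782e-06,
        -6.49122635e-05],
       [ 1.88268162e-04, -2.88737163e-01,  9.57408385e-01,
        -1.58156895e-01],
       [ 0.00000000e+00,  0.00000000e+00,  0.00000000e+00,
         1.00000000e+00]])}
```

View pics/top0.png

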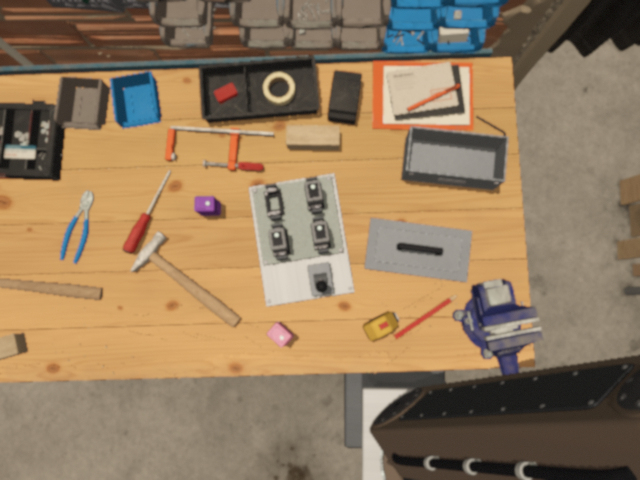

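View pics/side0.png

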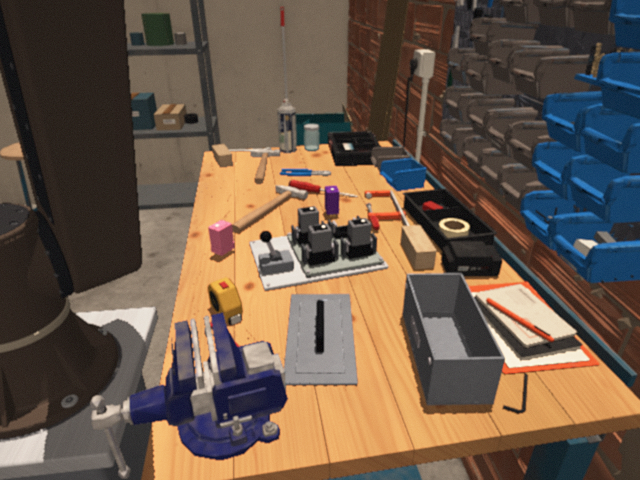

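The top view shows the panel at (303,240), with relays at back right b (315,193), front right d (320,236) and front left c (279,240). The back left socket (274,202) is empty. The switch ball is at (321,286), the case at (455,158), the lid at (420,248) and the offcut at (313,137).

```bash
cat > h.py <<'E'
from plant import get_state, imaging, r, finder
import numpy as np, cv2
from scipy.spatial.transform import Rotation as Ro
def cloud(n):
    s=get_state(); p,d=imaging.capture(n); c=imaging.get_calibration(n)
    v,u=np.mgrid[:480,:640]
    P=np.stack([(u-c['cx'])/c['fx']*d,(v-c['cy'])/c['fy']*d,d],-1)
    if n=="wrist":
        H=c['hand_eye']; R=Ro.from_euler('xyz',s['eef_rot'],degrees=True).as_matrix()
        W=(P@H[:3,:3].T+H[:3,3])@R.T+s['tcp_pos']
    else:
        R=Ro.from_rotvec(c['rvec']).as_matrix(); W=(P-c['tvec'])@R
    W[d==0]=np.nan
    return p,W
def rect(W,box,z0,z1):
    "min area rect of cloud points in pixel box (u0,v0,u1,v1) and height band"
    u0,v0,u1,v1=box; Q=W[v0:v1,u0:u1].reshape(-1,3); Q=Q[(Q[:,2]>z0)&(Q[:,2]<z1)]
    if len(Q)<5: return None
    c,s,a=cv2.minAreaRect((Q[:,:2]*1000).astype(np.float32))
    return len(Q),np.round(c,1),np.round(s,1),round(a,1),np.round(np.median(Q[:,2])*1000,1)
E
python3 - <<'E'
from h import *
p,W=cloud("top")
for n,b,z0,z1 in [("b",(300,170,335,215),.085,.115),("d",(303,215,340,255),.085,.115),("c",(262,222,297,260),.085,.115),
  ("ball",(300,265,340,300),.065,.12),("plate",(245,170,360,310),.003,.013),("panelall",(245,170,360,310),.004,.12),("case",(395,120,515,195),.08,.1),("lid",(360,212,480,285),.003,.009),("handle",(360,212,480,285),.03,.05),
  ("offcut",(283,120,345,155),.03,.06),("benchtop",(240,350,330,370),-.1,.1)]: print(n,rect(W,b,z0,z1))
E
```

```text
b (335, array([572.4, 271.9]), array([45.3, 33.7]), 10.3, np.float64(96.9))
d (333, array([483.8, 256.2]), array([44.6, 33.8]), 9.9, np.float64(96.9))
c (341, array([467.6, 346.7]), array([44.2, 33.8]), 10.4, np.float64(96.8))
ball (116, array([369.6, 252.9]), array([23.2, 23.2]), 1.7, np.float64(95.5))
plate (3680, array([478.4, 298.6]), array([317.8, 260.1]), 0.3, np.float64(7.2))
panelall (10266, array([477.4, 297.4]), array([258.7, 316. ]), 89.5, np.float64(17.3))
case (848, array([656.8, -36.4]), array([213.1, 104.5]), 84.2, np.float64(89.2))
lid (3627, array([459.9,  31.9]), array([163.9, 269. ]), 0.4, np.float64(5.3))
handle (306, array([435.8,  -7.3]), array([191.7,  43.9]), 63.3, np.float64(40.3))
offcut (1101, array([710.3, 277.6]), array([118.2,  46.8]), 89.9, np.float64(43.6))
benchtop (1795, array([207.7, 333.2]), array([ 42.5, 199.2]), 0.7, np.float64(-1.0))
```

```bash
python3 -m handwheel '[[1,28,24,8,-9],[1,28,24,8,-9],[1,28,24,8,-9],[1,28,24,8,-9],[1,28,24,8,-9],[1,28,24,8,-9],[1,28,64,8,-9],[1,28,64,8,-9]]' 20; python3 -m handwheel '[[1,0,40,0,0],[1,0,40,0,0],[1,0,40,0,0],[1,0,40,0,0],[1,0,40,0,0],[1,0,45,0,0],[1,0,50,0,0],[1,0,50,0,0]]'
```

```text
time_s: 1.15
tcp_pos: [0.5002, -0.2722, 0.3054]
eef_rot: [180.0, -0.1, -169.9]
contact_force: [0.7, 0.6, 0.5]
gripper_width: 0.013
gripper_force: 0.0
time_s: 2.15
tcp_pos: [0.4994, 0.2278, 0.3064]
eef_rot: [180.0, 0.0, -169.9]
contact_force: [1.3, -0.3, 0.4]
gripper_width: 0.0005
gripper_force: 0.0
```

```bash
python3 -m handwheel '[[1,-17,1.7,-5,0],[1,-17,1.7,-5,0],[1,-17,1.7,-5,0],[1,-17,1.7,-5,0]]'; python3 - <<'E'
from h import *
p,W=cloud("wrist"); cv2.imwrite("pics/w1.png",p[:,:,::-1])
def near(c,rad,z0,z1):
    Q=W.reshape(-1,3);Q=Q[(np.hypot(Q[:,0]-c[0],Q[:,1]-c[1])<rad)&(Q[:,2]>z0)&(Q[:,2]<z1)]
    c,s,a=cv2.minAreaRect((Q[:,:2]*1000).astype(np.float32)); print(len(Q),c,s,a,np.percentile(Q[:,2],[50,98]))
near((.37,.253),.03,.075,.13)
near((.4838,.2562),.04,.085,.115)
near((.4676,.3467),.04,.085,.115)
E
```

```text
time_s: 2.65
tcp_pos: [0.327, 0.2423, 0.2555]
eef_rot: [180.0, -0.1, -169.6]
contact_force: [0.2, -0.7, 0.5]
gripper_width: 0.0004
gripper_force: 0.0
504 (370.07147216796875, 252.29122924804688) (23.482105255126953, 25.793399810791016) 31.146108627319336 [0.09605389 0.10026549]
110 (486.8369445800781, 267.6623229980469) (33.08960723876953, 12.180730819702148) 10.64487075805664 [0.09771026 0.09919936]Traceback (most recent call last):
  File "<stdin>", line 8, in <module>
  File "<stdin>", line 5, in near
    return _quantile_unchecked(
        a, q, axis, out, overwrite_input, method, keepdims, weights)
    return _ureduce(a,
                    func=_quantile_ureduce_func,
    ...<5 lines>...
                    overwrite_input=overwrite_input,
                    method=method)
    r = func(a, **kwargs)
    result = _quantile(arr,
                       quantiles=q,
    ...<2 lines>...
                       out=out,
                       weights=wgt)
    slices_having_nans = np.isnan(arr[-1, ...])
                                  ~~~^^^^^^^^^
IndexError: index -1 is out of bounds for axis 0 with size 0
```

View pics/w1.png

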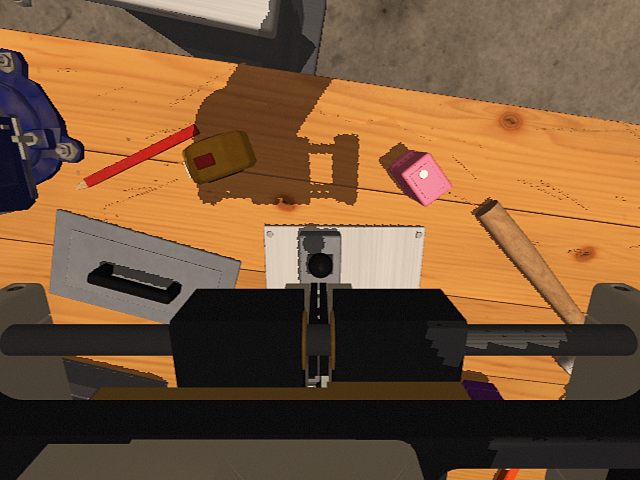

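```bash
python3 -m handwheel '[[1,0.3,0.2,-18.5,0],[1,0.3,0.2,-18.5,0],[1,0.3,0.2,-18.5,0],[1,0.3,0.2,-18.5,0]]'; python3 -m handwheel '[[1,1.5,0.26,0,0],[1,3,0.53,0,0],[1,4,0.7,0,0],[1,5,0.88,0,0],[1,6,1.06,0,0],[1,6.5,1.15,0,0],[1,6.8,1.2,0,0],[1,6.8,1.2,0,0]]'
```

```text
time_s: 3.2
tcp_pos: [0.3322, 0.2419, 0.0682]
eef_rot: [-179.6, -0.3, -170.0]
contact_force: [-0.6, -0.9, 0.9]
gripper_width: 0.0005
gripper_force: 0.0
time_s: 4.2
tcp_pos: [0.3958, 0.2551, 0.0707]
eef_rot: [-179.9, -0.5, -170.0]
contact_force: [-37.2, 5.7, 23.4]
gripper_width: 0.0009
gripper_force: 18.9
```

```bash
python3 -m handwheel '[[1,-2,-0.35,0,0],[1,-4,-0.7,4,0],[1,-4,-0.7,20,0],[1,-4,-0.7,20,0],[1,-4,-0.7,20,0],[1,-4,-0.7,20,0]]';  python3 - <<'E'
from h import *
p,W=cloud("top"); cv2.imwrite("pics/t2.png",cv2.resize(p[160:320,230:500,::-1],None,fx=2.5,fy=2.5))
p,W=cloud("wrist")
Q=W.reshape(-1,3);Q=Q[(np.hypot(Q[:,0]-.41,Q[:,1]-.258)<.045)&(Q[:,2]>.06)&(Q[:,2]<.13)]
print(len(Q),cv2.minAreaRect((Q[:,:2]*1000).astype(np.float32)),np.percentile(Q[:,2],[50,98]))
E
```

```text
time_s: 4.95
tcp_pos: [0.3621, 0.2509, 0.2744]
eef_rot: [179.8, 0.3, -169.9]
contact_force: [0.0, -0.0, -0.4]
gripper_width: 0.0003
gripper_force: 0.0
519 ((415.8023681640625, 261.6397399902344), (25.04471778869629, 26.698989868164062), 61.887176513671875) [0.09066121 0.09592965]
```

View pics/t2.png

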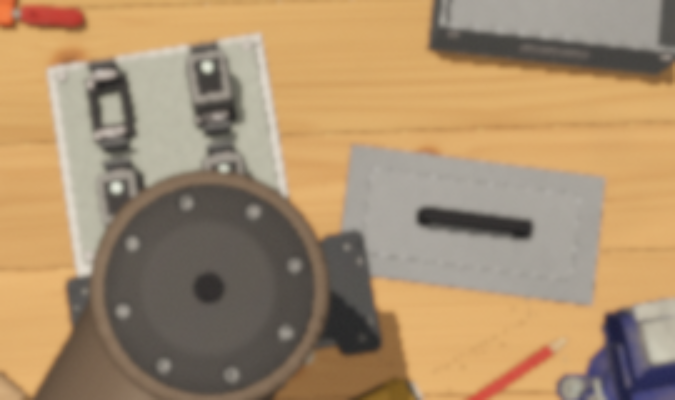

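The lever now leans to +x, with the ball at (416,262) mm, about +0.5 rad from upright against its stop. Next I'll pull relay_c.

```bash
python3 -m handwheel '[[0,10.5,9.6,-10,0],[0,10.5,9.6,-10,0],[0,10.5,9.6,-10,0],[0,10.5,9.6,-10,0],[0,10.5,9.6,-21,0],[0,10.5,9.6,-21,0],[0,10.5,9.6,-21,0]]'; python3 -m handwheel '[[1,0,0,0,0],[1,0,0,0,0],[1,0,0,0,0],[1,0,0,0,0],[1,0,0,0,0],[1,0,0,0,0]]' 35
```

```text
time_s: 5.92
tcp_pos: [0.4636, 0.3427, 0.0577]
eef_rot: [-179.7, -0.4, -169.9]
contact_force: [0.0, -0.5, -0.1]
gripper_width: 0.065
gripper_force: 0.0
time_s: 6.68
tcp_pos: [0.4662, 0.3461, 0.062]
eef_rot: [180.0, 0.0, -169.9]
contact_force: [-0.7, -0.1, 6.4]
gripper_width: 0.034
gripper_force: 35.0
```

```bash
python3 -m handwheel '[[1,0.3,0.05,0.1,0],[1,0.6,0.1,0.2,0],[1,0.9,0.16,0.3,0],[1,1.1,0.2,0.35,0],[1,1.1,0.2,0.35,0]]'; python3 -c "
from plant import get_state;s=get_state();print(s['contact_force'],s['moment'])"
```

```text
time_s: 7.3
tcp_pos: [0.4715, 0.3457, 0.0627]
eef_rot: [-179.8, -0.5, -170.0]
contact_force: [-22.4, 2.2, 5.3]
gripper_width: 0.0338
gripper_force: 35.0
[-22.35040798   2.18478778   5.34892449] [0.96630856 8.36539293 0.06847538]
```

```bash
python3 -m handwheel '[[1,0.3,0.05,0.2,0],[1,0.6,0.1,0.4,0],[1,0.6,0.1,0.5,0],[1,0.6,0.1,0.5,0]]'; python3 -m handwheel '[[1,0.3,0.05,0.1,0],[1,0.5,0.1,0.1,0],[1,0.5,0.1,0.1,0]]'
```

```text
time_s: 7.8
tcp_pos: [0.4817, 0.3477, 0.0687]
eef_rot: [-179.9, -0.2, -169.9]
contact_force: [-5.6, -0.5, -3.7]
gripper_width: 0.034
gripper_force: 35.0
time_s: 8.18
tcp_pos: [0.4841, 0.348, 0.069]
eef_rot: [-179.9, -0.4, -170.0]
contact_force: [-16.2, 1.1, 0.5]
gripper_width: 0.0339
gripper_force: 35.0
```

```bash
python3 -m handwheel '[[1,-0.6,-0.1,0.1,0],[1,-1.2,-0.2,0.2,0],[1,-1.8,-0.32,0.3,0],[1,-2.4,-0.42,0.4,0],[1,-2.4,-0.42,0.4,0]]'; python3 -m handwheel '[[1,-0.4,-0.07,0.1,0],[1,-0.8,-0.14,0.2,0],[1,-0.8,-0.14,0.2,0]]'
```

```text
time_s: 8.8
tcp_pos: [0.4681, 0.3481, 0.0771]
eef_rot: [179.8, 0.5, -169.8]
contact_force: [10.8, 1.1, -4.5]
gripper_width: 0.034
gripper_force: 35.0
time_s: 9.18
tcp_pos: [0.4605, 0.347, 0.0799]
eef_rot: [179.7, 0.5, -169.8]
contact_force: [9.2, -0.3, 2.2]
gripper_width: 0.0341
gripper_force: 35.0
```

```bash
python3 -m handwheel '[[1,-0.4,-0.07,0.1,0],[1,-0.8,-0.14,0.2,0],[1,-0.8,-0.14,0.2,0]]';python3 -m handwheel '[[1,0.6,0.1,0.1,0],[1,1.2,0.2,0.2,0],[1,1.8,0.3,0.3,0],[1,2.4,0.42,0.4,0],[1,3,0.5,0.5,0],[1,3,0.5,0.5,0]]'; python3 - <<'E'
from h import *
p,W=cloud("side"); cv2.imwrite("pics/s3.png",cv2.resize(p[180:300,220:420,::-1],None,fx=4,fy=4))
E
```

```text
time_s: 9.55
tcp_pos: [0.4527, 0.3462, 0.0821]
eef_rot: [179.7, 0.6, -169.8]
contact_force: [10.5, 1.0, 2.3]
gripper_width: 0.0337
gripper_force: 35.0
time_s: 10.3
tcp_pos: [0.4755, 0.3471, 0.0846]
eef_rot: [-179.9, -0.2, -169.9]
contact_force: [-17.7, 0.1, 18.4]
gripper_width: 0.0339
gripper_force: 35.0
```

View pics/s3.png

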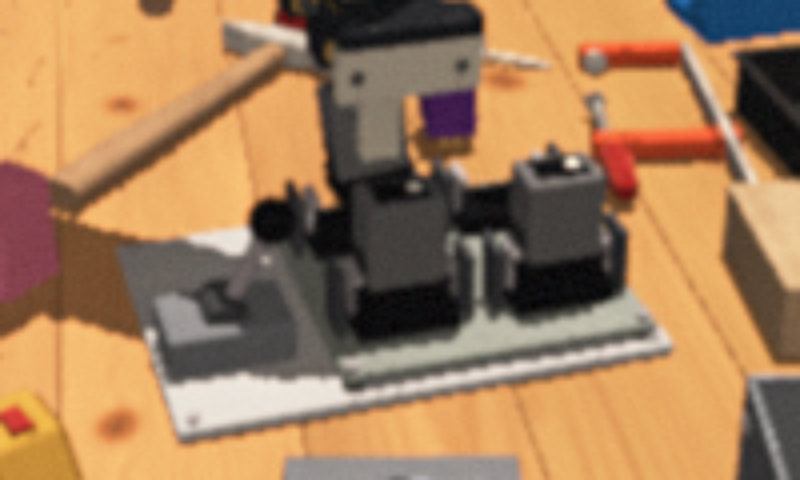

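The lever leans right (off). Relay c is hidden behind d, so I'll go by the forces. The tool is being pushed up (+18 N), so there is room to raise it.

```bash
python3 -m handwheel '[[1,0.2,0,0.3,0],[1,0.4,0.07,0.6,0],[1,0.4,0.07,0.8,0],[1,0.4,0.07,0.8,0]]';python3 -m handwheel '[[1,-0.6,-0.1,0.1,0],[1,-1.2,-0.2,0.2,0],[1,-1.8,-0.3,0.3,0],[1,-1.8,-0.3,0.5,0],[1,-1.8,-0.3,0.5,0]]'
```

```text
time_s: 10.85
tcp_pos: [0.4786, 0.3461, 0.0898]
eef_rot: [-179.8, -0.4, -169.9]
contact_force: [-10.9, -1.1, 0.9]
gripper_width: 0.0339
gripper_force: 35.0
time_s: 11.48
tcp_pos: [0.4642, 0.3458, 0.0972]
eef_rot: [180.0, 0.0, -169.9]
contact_force: [1.4, -0.2, -0.6]
gripper_width: 0.0337
gripper_force: 35.0
```

```bash
python3 -m handwheel '[[1,0,0,0.4,0],[1,0,0,0.8,0],[1,0,0,1.5,0],[1,0,0,3,0],[1,0,0,6,0],[1,0,0,10,0],[1,0,0,10,0],[1,0,0,10,0]]'; python3 - <<'E'
from h import *
p,W=cloud("side"); cv2.imwrite("pics/s4.png",cv2.resize(p[130:300,220:440,::-1],None,fx=3,fy=3))
p,W=cloud("top")
Q=W[125:195,400:515]; m=(Q[...,2]>.08)&(Q[...,2]<.1)
cv2.imwrite("pics/case.png",np.hstack([cv2.resize(p[110:200,390:520,::-1],None,fx=3,fy=3)]))
E
```

```text
time_s: 12.48
tcp_pos: [0.4637, 0.3454, 0.1972]
eef_rot: [180.0, 0.0, -169.9]
contact_force: [-0.7, 0.8, -0.4]
gripper_width: 0.0339
gripper_force: 35.0
```

View pics/s4.png

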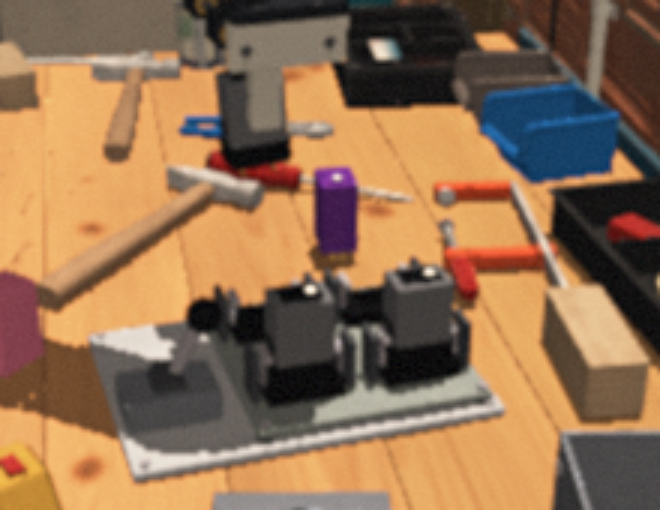

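Relay c is in the gripper and free, and the deck is level. I'll refine the case pose before placing it.

```bash
cat >> h.py <<'E'
from scipy.optimize import least_squares
def casefit():
    p,W=cloud("top"); Q=W[115:205,390:520].reshape(-1,3); Q=Q[(Q[:,2]>.084)&(Q[:,2]<.1)][:,:2]*1000
    def res(v):
        a=np.radians(v[2]); L=(Q-v[:2])@np.array([[np.cos(a),-np.sin(a)],[np.sin(a),np.cos(a)]])
        q=np.abs(L)-[104,48]
        return np.hypot(*np.maximum(q,0).T)+np.minimum(q.max(1),0)
    f=least_squares(res,[657,-36,85],loss="soft_l1",f_scale=2)
    return f.x,np.median(abs(f.fun)),len(Q)
E
python3 -c "
from h import *
print(casefit())"
python3 -m handwheel '[[1,3,-6,3,10],[1,6,-12,4,20],[1,10,-18,4,30],[1,14,-24,4,40],[1,19,-30,4,50],[1,19.5,-35,4,60],[1,19.5,-35,4,70],[1,19.5,-35,4,75]]'
```

```text
(array([656.72500547, -35.56536118,  83.95223074]), np.float64(1.1932289643498137), 710)
time_s: 13.62
tcp_pos: [0.6593, -0.0082, 0.2348]
eef_rot: [179.8, -0.1, -94.9]
contact_force: [-0.4, 0.3, -1.5]
gripper_width: 0.034
gripper_force: 35.0
```

```bash
python3 -m handwheel '[[1,0.45,3.1,-5,-1.1],[1,0.45,3.1,-5,-1.1],[1,0.45,3.1,-5,-1.1],[1,0.45,3.1,-5,-1.1]]'; python3 - <<'E'
from h import *
p,W=cloud("wrist"); cv2.imwrite("pics/w5.png",p[:,:,::-1])
E
```

```text
time_s: 14.12
tcp_pos: [0.6641, 0.0262, 0.188]
eef_rot: [-179.9, 0.0, -96.0]
contact_force: [0.6, -0.2, -0.2]
gripper_width: 0.0336
gripper_force: 35.0
```

View pics/w5.png

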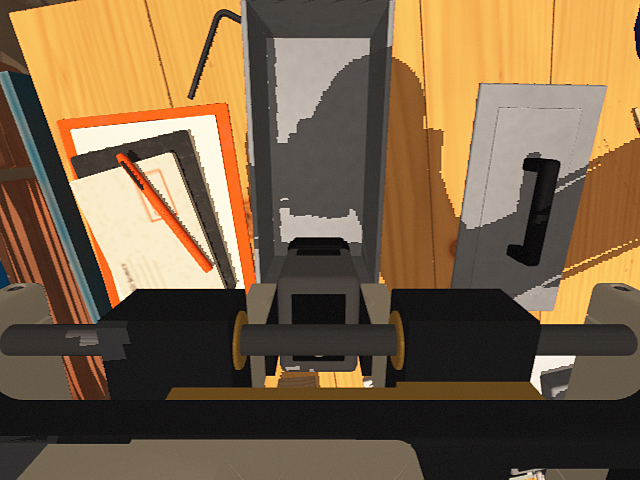

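```bash
python3 -m handwheel '[[1,0,0,-5,0],[1,0,0,-10,0],[1,0,0,-12,0],[1,0,0,-12.5,0],[1,0,0,-12.5,0]]'; python3 -m handwheel '[[1,0,0,-0.4,0],[1,0,0,-0.8,0],[1,0,0,-1.2,0],[1,0,0,-1.2,0]]'
```

```text
time_s: 14.8
tcp_pos: [0.6642, 0.0265, 0.0628]
eef_rot: [-179.9, 0.0, -96.0]
contact_force: [-0.1, -0.1, -1.4]
gripper_width: 0.034
gripper_force: 35.0
time_s: 15.3
tcp_pos: [0.6632, 0.0264, 0.0494]
eef_rot: [180.0, -0.0, -96.0]
contact_force: [-0.4, 0.2, -1.2]
gripper_width: 0.034
gripper_force: 35.0
```

```bash
python3 -m handwheel '[[1,0,0,-0.3,0],[1,0,0,-0.6,0],[1,0,0,-0.8,0],[1,0,0,-0.8,0]]'
```

```text
time_s: 15.8
tcp_pos: [0.6641, 0.0267, 0.0463]
eef_rot: [-179.9, -0.0, -95.9]
contact_force: [-11.8, 2.2, 30.7]
gripper_width: 0.0341
gripper_force: 35.0
```

```bash
python3 -m handwheel '[[1,0,0,0.5,0],[0.52,0,0,0.5,0],[0.52,0,0,0.5,0],[0.52,0,0,0.6,0],[0.52,0,0,3,0],[0.52,0,0,8,0],[0.52,0,0,14,0],[0.52,0,0,14,0]]'; python3 - <<'E'
from h import *
p,W=cloud("wrist"); cv2.imwrite("pics/w6.png",p[:,:,::-1])
E
```

```text
time_s: 16.8
tcp_pos: [0.6666, 0.0269, 0.1876]
eef_rot: [-179.5, 0.2, -95.9]
contact_force: [-0.2, -0.0, -0.6]
gripper_width: 0.0423
gripper_force: 0.0
```

View pics/w6.png

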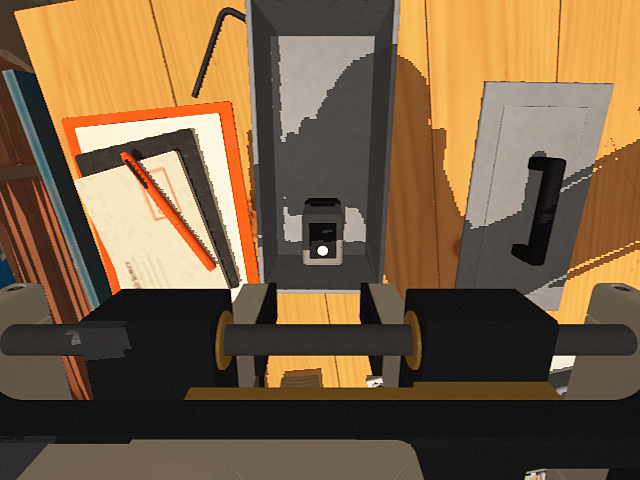

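Relay c stands upright in the near end of the case at (322,235). Next is relay_d.

```bash
python3 -m handwheel '[[0,-3,4,2,-10],[0,-6,8,2,-20],[0,-9,12,2,-30],[0,-12,16,2,-40],[0,-15,20,2,-50],[0,-17.9,23,2,-60],[0,-17.9,23,2,-70],[0,-17.9,23,2,-74]]'; python3 -m handwheel '[[0,0,0,0,0],[0,0,0,0,0]]'
```

```text
time_s: 17.85
tcp_pos: [0.4834, 0.2567, 0.2004]
eef_rot: [-179.9, -0.1, -170.1]
contact_force: [-0.0, 0.5, 0.3]
gripper_width: 0.0876
gripper_force: 0.0
time_s: 18.1
tcp_pos: [0.4842, 0.2562, 0.201]
eef_rot: [-180.0, -0.1, -169.9]
contact_force: [0.1, -0.4, 0.2]
gripper_width: 0.0877
gripper_force: 0.0
```

```bash
python3 -m handwheel '[[0,0,0,-6,0],[0,0,0,-11,0],[0,0,0,-13.8,0],[0,0,0,-13.8,0],[1,0,0,-13.8,0],[1,0,0,-13.8,0],[1,0,0,-13.8,0],[1,0,0,-13.8,0]]' 35;  python3 -m handwheel '[[1,0.6,0.1,0.2,0],[1,1.1,0.2,0.4,0],[1,1.5,0.26,0.6,0],[1,1.7,0.3,0.8,0],[1,1.7,0.3,0.8,0]]'
```

```text
time_s: 19.1
tcp_pos: [0.4846, 0.2567, 0.0644]
eef_rot: [180.0, 0.1, -170.0]
contact_force: [0.3, 0.4, 0.5]
gripper_width: 0.0528
gripper_force: 0.0
time_s: 19.73
tcp_pos: [0.4969, 0.2569, 0.0688]
eef_rot: [-179.8, -0.6, -170.1]
contact_force: [-10.2, 1.5, -7.1]
gripper_width: 0.034
gripper_force: 35.0
```

```bash
python3 -m handwheel '[[1,0.3,0.05,0,0],[1,0.6,0.1,0.1,0],[1,0.6,0.1,0.1,0]]'
```

```text
time_s: 20.1
tcp_pos: [0.5019, 0.2576, 0.0695]
eef_rot: [-179.8, -0.7, -170.1]
contact_force: [-14.7, 1.7, -4.2]
gripper_width: 0.034
gripper_force: 35.0
```

```bash
python3 -m handwheel '[[1,0.3,0.05,0,0],[1,0.6,0.1,0.1,0],[1,0.6,0.1,0.1,0]]'; python3 - <<'E'
from h import *
p,W=cloud("side"); cv2.imwrite("pics/s7.png",cv2.resize(p[180:300,220:420,::-1],None,fx=4,fy=4))
E
```

```text
time_s: 20.48
tcp_pos: [0.5077, 0.2585, 0.0705]
eef_rot: [-179.8, -0.7, -170.1]
contact_force: [-17.2, -0.1, -3.4]
gripper_width: 0.0338
gripper_force: 35.0
```

View pics/s7.png

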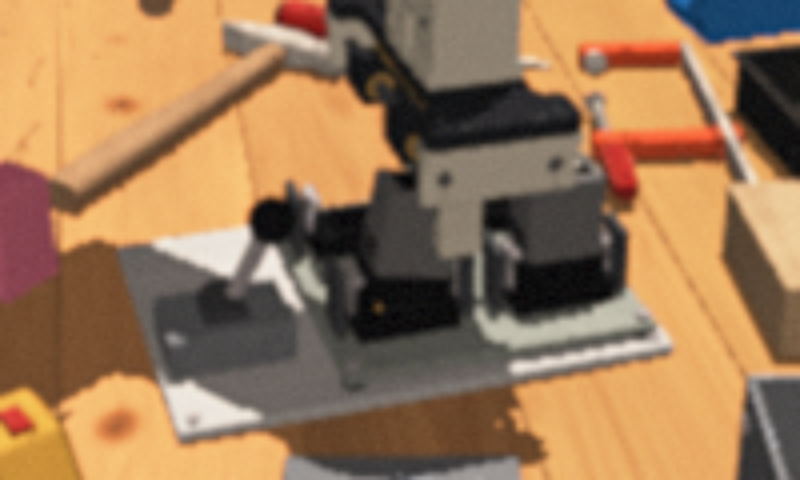

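The image shows relay d tilted, with its left side raised and one rib passed. The pads sit near its +x edge, so I'll regrip it centred.

```bash
python3 -m handwheel '[[0.45,0,0,0,0],[0.45,0,0,0,0],[0.45,-1.8,-0.3,0,0],[0.45,-1.8,-0.3,0,0],[0.45,-1.8,-0.3,0,0]]'; python3 -m handwheel '[[1,0,0,0,0],[1,0,0,0,0],[1,0,0,0,0],[1,0,0,0,0],[1,0,0,0,0]]' 40
```

```text
time_s: 21.15
tcp_pos: [0.4963, 0.2589, 0.0742]
eef_rot: [180.0, 0.1, -170.0]
contact_force: [-0.2, -0.1, 0.8]
gripper_width: 0.0481
gripper_force: 0.0
time_s: 21.78
tcp_pos: [0.4958, 0.2587, 0.074]
eef_rot: [180.0, 0.0, -170.0]
contact_force: [1.6, -0.0, 2.6]
gripper_width: 0.0338
gripper_force: 39.8
```

Now I'll rock it to −x, with small rises.

```bash
python3 -m handwheel '[[1,-0.6,-0.1,0.1,0],[1,-1.2,-0.2,0.2,0],[1,-1.8,-0.32,0.3,0],[1,-2.4,-0.42,0.4,0],[1,-2.4,-0.42,0.4,0]]'; python3 -m handwheel '[[1,-0.4,-0.07,0.1,0],[1,-0.8,-0.14,0.2,0],[1,-0.8,-0.14,0.2,0]]'
```

```text
time_s: 22.4
tcp_pos: [0.4773, 0.2582, 0.0815]
eef_rot: [179.7, 0.7, -169.8]
contact_force: [15.4, 0.1, 10.5]
gripper_width: 0.0339
gripper_force: 40.0
time_s: 22.78
tcp_pos: [0.4693, 0.2571, 0.0836]
eef_rot: [179.7, 0.7, -169.8]
contact_force: [14.8, 0.8, 9.8]
gripper_width: 0.0336
gripper_force: 40.0
```

```bash
python3 -m handwheel '[[1,-0.3,-0.05,0.3,0],[1,-0.6,-0.1,0.5,0],[1,-0.6,-0.1,0.5,0]]'; python3 -m handwheel '[[1,0.6,0.1,0.1,0],[1,1.2,0.2,0.2,0],[1,1.8,0.3,0.3,0],[1,2.4,0.42,0.4,0],[1,3,0.5,0.5,0],[1,3,0.5,0.5,0]]'
```

```text
time_s: 23.15
tcp_pos: [0.46, 0.2543, 0.0857]
eef_rot: [179.8, 0.3, -169.9]
contact_force: [10.0, 2.9, -4.2]
gripper_width: 0.0336
gripper_force: 40.0
time_s: 23.9
tcp_pos: [0.4829, 0.2539, 0.0879]
eef_rot: [-179.8, -0.6, -170.1]
contact_force: [-15.6, -2.2, 7.2]
gripper_width: 0.0333
gripper_force: 40.0
```

```bash
python3 -m handwheel '[[1,0.3,0.05,0.2,0],[1,0.6,0.1,0.4,0],[1,0.8,0.14,0.6,0],[1,0.8,0.14,0.6,0]]';python3 -m handwheel '[[1,-0.6,-0.1,0.1,0],[1,-1.2,-0.2,0.2,0],[1,-1.8,-0.3,0.3,0],[1,-2.2,-0.38,0.5,0],[1,-2.2,-0.38,0.5,0]]'
```

```text
time_s: 24.4
tcp_pos: [0.4912, 0.2553, 0.0932]
eef_rot: [-179.8, -0.6, -170.1]
contact_force: [-9.3, -1.9, -2.1]
gripper_width: 0.034
gripper_force: 40.0
time_s: 25.02
tcp_pos: [0.4734, 0.2546, 0.1012]
eef_rot: [180.0, 0.0, -170.0]
contact_force: [-0.5, 0.0, -1.3]
gripper_width: 0.0337
gripper_force: 40.0
```

```bash
python3 -m handwheel '[[1,0,0,0.4,0],[1,0,0,0.8,0],[1,0,0,1.5,0],[1,0,0,3,0],[1,0,0,6,0],[1,0,0,11,0],[1,0,0,11,0],[1,0,0,11,0]]'; python3 -c "
from h import *
print(get_state()['contact_force'],get_state()['gripper_width'])
p,W=cloud('side'); cv2.imwrite('pics/s8.png',cv2.resize(p[130:300,220:440,::-1],None,fx=3,fy=3))"
```

```text
time_s: 26.02
tcp_pos: [0.4732, 0.2544, 0.2112]
eef_rot: [179.9, 0.0, -170.0]
contact_force: [-0.6, 0.2, -1.5]
gripper_width: 0.0339
gripper_force: 40.0
[-0.56958674  0.21058568 -1.46796776] 0.03390855478261118
```

View pics/s8.png

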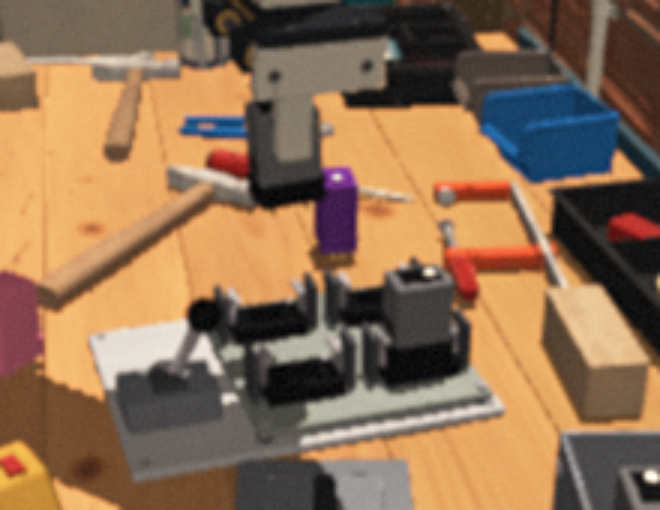

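Relay d is free, held near upright and a few mm off centre. It goes to the middle of the case.

```bash
python3 -m handwheel '[[1,3,-4,1,10],[1,6,-8,1,20],[1,9,-12,1,30],[1,12,-17,1,40],[1,15,-22,1,50],[1,18.3,-27,1,60],[1,18.3,-29,1,70],[1,18.3,-29,1,74]]'; python3 -m handwheel '[[1,0,0,-4,0],[1,0,0,-4,0],[1,0,0,-4,0]]'
```

```text
time_s: 27.08
tcp_pos: [0.6558, -0.0378, 0.2184]
eef_rot: [179.8, -0.1, -95.9]
contact_force: [-0.5, 0.1, -0.8]
gripper_width: 0.0339
gripper_force: 40.0
time_s: 27.45
tcp_pos: [0.6567, -0.0357, 0.1811]
eef_rot: [180.0, -0.1, -96.0]
contact_force: [0.5, 0.1, -0.8]
gripper_width: 0.034
gripper_force: 40.0
```

```bash
python3 -m handwheel '[[1,0,0,-5,0],[1,0,0,-10,0],[1,0,0,-12,0],[1,0,0,-12.5,0],[1,0,0,-12.8,0],[1,0,0,-12.8,0]]'; python3 -m handwheel '[[1,0,0,-0.2,0],[1,0,0,-0.4,0],[1,0,0,-0.6,0],[1,0,0,-0.6,0]]'
```

```text
time_s: 28.2
tcp_pos: [0.6573, -0.0353, 0.0542]
eef_rot: [-179.9, 0.0, -96.0]
contact_force: [-0.1, -0.5, -1.6]
gripper_width: 0.0337
gripper_force: 40.0
time_s: 28.7
tcp_pos: [0.6576, -0.0353, 0.0516]
eef_rot: [-179.8, 0.0, -95.9]
contact_force: [-8.9, 2.9, 27.9]
gripper_width: 0.0339
gripper_force: 40.0
```

```bash
python3 -m handwheel '[[1,0,0,0,0],[1,0,0,0,0],[1,0,0,-0.3,0],[1,0,0,-0.3,0]]' 6; python3 -m handwheel '[[0.52,0,0,0.3,0],[0.52,0,0,0.4,0],[0.52,0,0,0.4,0],[0.52,0,0,3,0],[0.52,0,0,8,0],[0.52,0,0,14,0],[0.52,0,0,14,0]]' 35; python3 - <<'E'
from h import *
p,W=cloud("wrist"); cv2.imwrite("pics/w9.png",p[:300,100:540,::-1])
E
```

```text
time_s: 29.2
tcp_pos: [0.6572, -0.0353, 0.0457]
eef_rot: [-179.9, 0.0, -95.9]
contact_force: [-2.2, 2.5, 8.0]
gripper_width: 0.0342
gripper_force: 6.0
time_s: 30.08
tcp_pos: [0.6596, -0.0354, 0.1897]
eef_rot: [-179.4, 0.1, -95.9]
contact_force: [-0.1, -0.0, -1.2]
gripper_width: 0.0421
gripper_force: 0.0
```

View pics/w9.png

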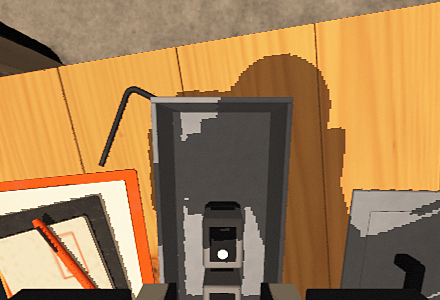

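Relay d stands upright in the middle. Next is relay_b.

```bash
python3 -m handwheel '[[0,-1,4,2,-10],[0,-2,8,2,-20],[0,-3,12,2,-30],[0,-4.5,18,2,-40],[0,-6,24,2,-50],[0,-8.5,30.7,2,-60],[0,-8.5,30.7,2,-70],[0,-8.5,30.7,2,-74]]'; python3 -m handwheel '[[0,0,0,0,0],[0,0,0,0,0]]'
```

```text
time_s: 31.12
tcp_pos: [0.5701, 0.2727, 0.2019]
eef_rot: [-179.9, -0.1, -170.1]
contact_force: [0.0, -1.6, -0.1]
gripper_width: 0.0873
gripper_force: 0.0
time_s: 31.38
tcp_pos: [0.5712, 0.271, 0.2029]
eef_rot: [-180.0, -0.1, -169.9]
contact_force: [0.2, -0.7, 0.1]
gripper_width: 0.0876
gripper_force: 0.0
```

```bash
python3 -m handwheel '[[0,0.1,0.1,-6,0],[0,0.1,0.1,-11,0],[0,0.1,0.1,-14,0],[0,0.1,0.1,-14,0],[1,0.1,0.1,-14,0],[1,0.1,0.1,-14,0],[1,0.1,0.1,-14,0],[1,0.1,0.1,-14,0]]' 35; python3 -m handwheel '[[1,0,0,0,0],[1,0,0,0,0],[1,0,0,0,0]]';  python3 -m handwheel '[[1,0.6,0.1,0.2,0],[1,1.1,0.2,0.4,0],[1,1.5,0.26,0.6,0],[1,1.8,0.3,0.8,0],[1,1.8,0.3,0.8,0]]'
```

```text
time_s: 32.38
tcp_pos: [0.5726, 0.2727, 0.0645]
eef_rot: [180.0, 0.1, -170.0]
contact_force: [-0.5, -0.1, 0.6]
gripper_width: 0.0531
gripper_force: 0.0
time_s: 32.75
tcp_pos: [0.5724, 0.2724, 0.0637]
eef_rot: [-180.0, -0.0, -170.0]
contact_force: [-0.0, -1.2, 0.6]
gripper_width: 0.0338
gripper_force: 35.0
time_s: 33.38
tcp_pos: [0.5842, 0.273, 0.0685]
eef_rot: [-179.8, -0.7, -170.1]
contact_force: [-17.9, 0.1, 0.1]
gripper_width: 0.0338
gripper_force: 35.0
```

```bash
python3 -m handwheel '[[1,0.3,0.05,0.1,0],[1,0.6,0.1,0.2,0],[1,0.6,0.1,0.2,0]]'; python3 -m handwheel '[[1,-0.6,-0.1,0.1,0],[1,-1.2,-0.2,0.2,0],[1,-1.8,-0.32,0.3,0],[1,-2.4,-0.42,0.4,0],[1,-2.4,-0.42,0.4,0]]'; python3 -m handwheel '[[1,-0.4,-0.07,0.1,0],[1,-0.8,-0.14,0.2,0],[1,-0.8,-0.14,0.2,0]]'
```

```text
time_s: 33.75
tcp_pos: [0.5893, 0.2737, 0.0695]
eef_rot: [-179.8, -0.9, -170.1]
contact_force: [-17.6, 1.1, -3.2]
gripper_width: 0.0341
gripper_force: 35.0
time_s: 34.38
tcp_pos: [0.5754, 0.2735, 0.0788]
eef_rot: [179.9, 0.3, -169.9]
contact_force: [8.6, -0.1, -9.3]
gripper_width: 0.0338
gripper_force: 35.0
time_s: 34.75
tcp_pos: [0.5692, 0.2731, 0.0831]
eef_rot: [179.8, 0.6, -169.9]
contact_force: [7.7, -0.1, 3.5]
gripper_width: 0.0338
gripper_force: 35.0
```

```bash
python3 -m handwheel '[[1,-0.4,-0.07,0.2,0],[1,-0.8,-0.14,0.3,0],[1,-0.8,-0.14,0.3,0]]'; python3 -m handwheel '[[1,0.6,0.1,0.1,0],[1,1.2,0.2,0.2,0],[1,1.8,0.3,0.3,0],[1,2.4,0.42,0.4,0],[1,3,0.5,0.5,0],[1,3,0.5,0.5,0]]'
```

```text
time_s: 35.12
tcp_pos: [0.5627, 0.2731, 0.0878]
eef_rot: [179.7, 0.8, -169.8]
contact_force: [8.5, 1.2, 8.8]
gripper_width: 0.0342
gripper_force: 35.0
time_s: 35.88
tcp_pos: [0.5833, 0.2731, 0.087]
eef_rot: [-179.9, -0.4, -170.0]
contact_force: [-13.0, -0.6, 9.1]
gripper_width: 0.0338
gripper_force: 35.0
```

```bash
python3 -m handwheel '[[1,0.3,0.05,0.2,0],[1,0.6,0.1,0.4,0],[1,0.8,0.14,0.6,0],[1,0.8,0.14,0.6,0]]';python3 -m handwheel '[[1,-0.6,-0.1,0.1,0],[1,-1.2,-0.2,0.2,0],[1,-1.8,-0.3,0.3,0],[1,-2.2,-0.38,0.5,0],[1,-2.2,-0.38,0.5,0]]'
```

```text
time_s: 36.38
tcp_pos: [0.5903, 0.2737, 0.091]
eef_rot: [-179.8, -0.6, -170.0]
contact_force: [-10.4, -0.7, -0.8]
gripper_width: 0.0332
gripper_force: 35.0
time_s: 37.0
tcp_pos: [0.5724, 0.2722, 0.0993]
eef_rot: [180.0, 0.0, -170.0]
contact_force: [-0.5, 0.2, -1.5]
gripper_width: 0.0337
gripper_force: 35.0
```

```bash
python3 -m handwheel '[[1,0,0,0.4,0],[1,0,0,0.8,0],[1,0,0,1.5,0],[1,0,0,3,0],[1,0,0,6,0],[1,0,0,12,0],[1,0,0,12,0],[1,0,0,12,0]]'; python3 -m handwheel '[[1,1,-5,0,10],[1,2,-10,0,20],[1,3,-15,0,30],[1,4,-20,0,40],[1,5,-26,0,50],[1,7,-32,0,60],[1,7.8,-37,0,70],[1,7.8,-37,0,74]]';  python3 -m handwheel '[[1,0,0,-4,0],[1,0,0,-4,0],[1,0,0,-4,0]]';python3 - <<'E'
from h import *
p,W=cloud("wrist"); cv2.imwrite("pics/w10.png",p[:400,100:540,::-1])
E
```

```text
time_s: 38.0
tcp_pos: [0.5723, 0.2721, 0.2195]
eef_rot: [179.9, 0.0, -170.0]
contact_force: [-0.3, 0.0, -1.8]
gripper_width: 0.0336
gripper_force: 35.0
time_s: 39.0
tcp_pos: [0.6496, -0.1018, 0.2166]
eef_rot: [179.8, -0.1, -96.0]
contact_force: [-0.8, 1.0, -2.0]
gripper_width: 0.0334
gripper_force: 35.0
time_s: 39.38
tcp_pos: [0.6506, -0.098, 0.1791]
eef_rot: [180.0, -0.0, -96.0]
contact_force: [-0.4, 0.4, -1.6]
gripper_width: 0.034
gripper_force: 35.0
```

View pics/w10.png

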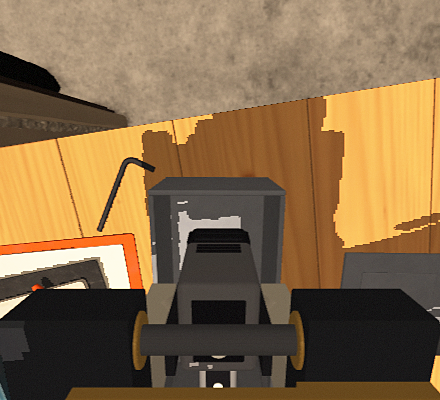

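Relay b is held above the free end of the case and clears the end wall. I'll lower it.

```bash
python3 -m handwheel '[[1,0,0,-5,0],[1,0,0,-10,0],[1,0,0,-12,0],[1,0,0,-12.5,0],[1,0,0,-12.5,0]]'; python3 -m handwheel '[[1,0,0,-0.2,0],[1,0,0,-0.4,0],[1,0,0,-0.6,0],[1,0,0,-0.6,0]]'
```

```text
time_s: 40.05
tcp_pos: [0.6515, -0.0977, 0.0551]
eef_rot: [-179.9, 0.0, -95.9]
contact_force: [-0.5, 0.3, -0.2]
gripper_width: 0.0338
gripper_force: 35.0
time_s: 40.55
tcp_pos: [0.6503, -0.098, 0.0477]
eef_rot: [180.0, -0.0, -96.0]
contact_force: [-0.0, 0.1, -0.8]
gripper_width: 0.0342
gripper_force: 35.0
```

```bash
python3 -m handwheel '[[1,0,0,-0.3,0],[1,0,0,-0.5,0],[1,0,0,-0.5,0]]' 12; python3 -m handwheel '[[0.52,0,0,0.1,0],[0.52,0,0,0.2,0],[0.52,0,0,0.2,0],[0.52,0,0,3,0],[0.52,0,0,8,0],[0.52,0,0,20,0],[0.52,0,0,20,0],[0.52,0,0,20,0]]' 35; python3 -m handwheel '[[0.52,-20,3,5,0],[0.52,-20,3,5,0],[0.52,-20,3,5,0],[0.52,-20,3,5,0]]'; python3 - <<'E'
from h import *
p,W=cloud("top"); cv2.imwrite("pics/t11.png",cv2.resize(p[100:320,240:520,::-1],None,fx=2.7,fy=2.7))
Q=W[125:195,400:515]; print(np.nanmax(Q[...,2]))
E
```

```text
time_s: 40.92
tcp_pos: [0.6507, -0.0987, 0.0452]
eef_rot: [-179.9, -0.1, -95.9]
contact_force: [-5.7, -1.6, 15.6]
gripper_width: 0.0338
gripper_force: 12.0
time_s: 41.92
tcp_pos: [0.6531, -0.0981, 0.2487]
eef_rot: [-179.4, 0.1, -95.9]
contact_force: [0.8, -0.0, -1.6]
gripper_width: 0.0419
gripper_force: 0.0
time_s: 42.42
tcp_pos: [0.4479, -0.0678, 0.2935]
eef_rot: [-179.9, 0.1, -95.9]
contact_force: [1.0, 0.8, -0.6]
gripper_width: 0.0425
gripper_force: 0.0
0.7065420878142961
```

View pics/t11.png

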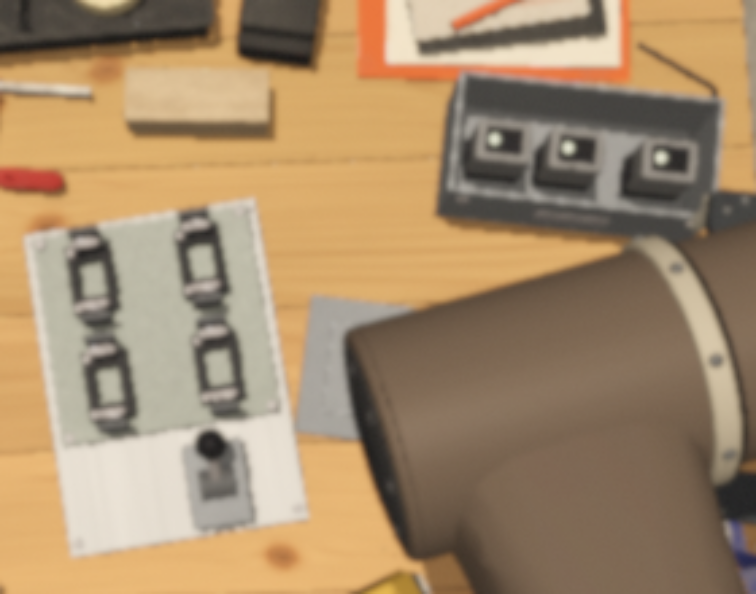

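All three relays stand in the case, the sockets are empty and the lever is off. The lid seems to have moved, so I'll measure it with the wrist camera.

```bash
python3 -m handwheel '[[0.3,0,21,0,0],[0.3,0,21,0,0],[0.3,0,21,0,0],[0.3,0,21,0,0],[0.3,0,21,0,0]]'; python3 - <<'E'
from h import *
p,W=cloud("wrist"); cv2.imwrite("pics/w12.png",p[:,:,::-1])
m=finder.cut_out("wrist","lid"); print([(a['p'],a['pixel'],a['region'].sum()) for a in m])
M=m[0]['region']; Q=W[M]; Q=Q[~np.isnan(Q[:,0])]
Hn=Q[(Q[:,2]>.034)&(Q[:,2]<.055)][:,:2]*1000
f=lambda q:cv2.minAreaRect(q.astype(np.float32))
print("lid",f(Q[:,:2]*1000),"handle",len(Hn),f(Hn) if len(Hn)>4 else None, np.percentile(Q[:,2],[2,50,98]))
pl=Q[abs(Q[:,2]-.005)<.006][:,:2]*1000; print("plate",len(pl),f(pl))
E
```

```text
time_s: 43.1
tcp_pos: [0.4503, 0.1436, 0.2917]
eef_rot: [179.9, -0.1, -95.8]
contact_force: [-0.3, -0.3, 0.2]
gripper_width: 0.0613
gripper_force: 0.0
[(0.6, [288.6, 136.0], np.int64(18186))]
lid ((479.2080078125, 71.07275390625), (237.298095703125, 122.42060852050781), 83.68545532226562) handle 1079 ((478.708984375, 70.84859466552734), (98.93730163574219, 14.09756088256836), 83.34519958496094) [0.00301102 0.00562236 0.04186736]
plate 16924 ((479.14288330078125, 70.87983703613281), (236.46487426757812, 121.74479675292969), 83.49755859375)
```

View pics/w12.png

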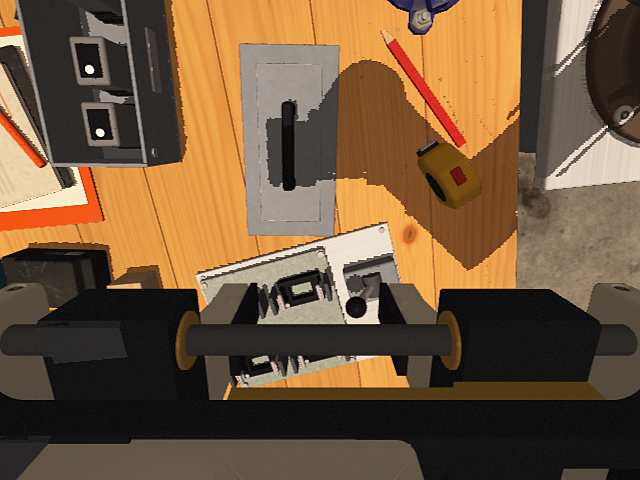

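The lid has moved to (479, 71) mm with yaw 83.5°. Its size checks out, as does the handle top at 42 mm.

```bash
python3 -m handwheel '[[0.3,3,-7.2,-20,-0.6],[0.3,3,-7.2,-20,-0.6],[0.3,3,-7.2,-20,-0.6],[0.3,3,-7.2,-20,-0.6],[0.3,3,-7.2,-20,-0.6],[0.3,3,-7.2,-20,-0.6]]'
```

```text
time_s: 43.95
tcp_pos: [0.4812, 0.07, 0.0939]
eef_rot: [-179.9, 0.0, -96.6]
contact_force: [-0.5, 0.5, 0.2]
gripper_width: 0.0613
gripper_force: 0.0
```

```bash
python3 -m handwheel '[[0.3,-0.2,0.1,-5,0],[0.3,-0.2,0.1,-7.7,0],[0.3,-0.2,0.1,-7.7,0],[1,-0.2,0.1,-7.7,0],[1,-0.2,0.1,-7.7,0],[1,-0.2,0.1,-7.7,0],[1,-0.2,0.1,-7.7,0],[1,-0.2,0.1,-7.7,0]]' 50; python3 -m handwheel '[[1,0,0,0,0],[1,0,0,3,0],[1,0,0,8,0],[1,0,0,12,0],[1,0,0,14,0],[1,0,0,14,0]]'
```

```text
time_s: 44.95
tcp_pos: [0.4785, 0.0711, 0.0159]
eef_rot: [-180.0, 0.0, -96.6]
contact_force: [0.3, 0.3, -0.5]
gripper_width: 0.0168
gripper_force: 0.0
time_s: 45.7
tcp_pos: [0.4788, 0.0714, 0.1566]
eef_rot: [-179.9, 0.1, -96.6]
contact_force: [-0.3, -0.3, -3.5]
gripper_width: 0.0135
gripper_force: 50.0
```

```bash
python3 -m handwheel '[[1,6,-3.6,1,0.3],[1,12,-7.1,1,0.6],[1,17.8,-10.7,1,0.6],[1,17.8,-10.7,1,0.6],[1,17.8,-10.7,0,0.6],[1,17.8,-10.7,0,0.6]]'; python3 - <<'E'
from h import *
print(get_state()['tcp_pos'],get_state()['eef_rot'])
p,W=cloud("wrist"); cv2.imwrite("pics/w13.png",p[:400,100:540,::-1])
m=finder.cut_out("wrist","lid"); Q=W[m[0]['region']]; Q=Q[abs(Q[:,2]-.146)<.01][:,:2]*1000
print(m[0]['p'],len(Q),cv2.minAreaRect(Q.astype(np.float32)), np.nanmedian(W[m[0]['region']][:,2]))
E
```

```text
time_s: 46.45
tcp_pos: [0.6543, -0.036, 0.1524]
eef_rot: [179.7, -0.1, -96.0]
contact_force: [0.1, -0.4, -3.1]
gripper_width: 0.0133
gripper_force: 50.0
[ 0.65429545 -0.03595739  0.15241214] [ 1.79691019e+02 -5.41045455e-02 -9.60111030e+01]
0.59 53655 ((651.93310546875, -62.35377502441406), (178.83258056640625, 118.3350830078125), 84.15827941894531) 0.14221077352352884
```

View pics/w13.png

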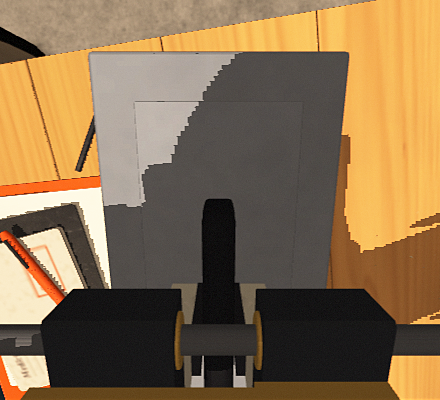

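The lid is held level and square at 84.2°, centred on the TCP. I'll lower it now.

```bash
python3 -m handwheel '[[1,0,0,-2,0],[1,0,0,-4,0],[1,0,0,-4.3,0],[1,0,0,-4.3,0]]'; python3 -m handwheel '[[1,0,0,-0.2,0],[1,0,0,-0.4,0],[1,0,0,-0.6,0],[1,0,0,-0.6,0]]'
```

```text
time_s: 47.05
tcp_pos: [0.6566, -0.0355, 0.1135]
eef_rot: [-180.0, -0.0, -95.9]
contact_force: [0.5, 1.5, -2.7]
gripper_width: 0.0132
gripper_force: 50.0
time_s: 47.55
tcp_pos: [0.6566, -0.0359, 0.1079]
eef_rot: [-179.9, 0.0, -96.0]
contact_force: [-3.2, 0.7, 5.6]
gripper_width: 0.0137
gripper_force: 50.0
```

```bash
python3 -m handwheel '[[0.5,0,0,0.1,0],[0.5,0,0,0.1,0],[0.5,0,0,0.1,0],[0.5,0,0,0.1,0],[0.5,0,0,5,0],[0.5,0,0,12,0],[0.5,0,0,15,0],[0.5,0,0,15,0]]'; python3 -m handwheel '[[0.5,-20,8,0,0],[0.5,-20,8,0,0],[0.5,-20,8,0,0],[0.5,-20,18,0,0],[0.5,-20,28,0,0],[0.5,-20,28,0,0],[0.5,-20,28,0,0],[0.5,-20,28,0,0]]'; python3 - <<'E'
from h import *
p,W=cloud("top"); cv2.imwrite("pics/t14.png",cv2.resize(p[100:330,240:520,::-1],None,fx=2.5,fy=2.5))
print("lid",rect(W,(390,110,520,205),.088,.105),"handle",rect(W,(390,110,520,205),.12,.14),"offcut",rect(W,(283,120,345,155),.03,.06))
print(get_state()['contact_force'])
E
```

```text
time_s: 48.55
tcp_pos: [0.6581, -0.0359, 0.2609]
eef_rot: [-179.6, 0.1, -96.0]
contact_force: [0.0, 0.1, -0.9]
gripper_width: 0.044
gripper_force: 0.0
time_s: 49.55
tcp_pos: [0.4557, 0.2455, 0.2554]
eef_rot: [179.9, -0.1, -95.8]
contact_force: [-0.7, -1.0, -0.8]
gripper_width: 0.0437
gripper_force: 0.0
lid (5443, array([655.5, -36.1]), array([232.2, 119.9]), 84.0, np.float64(96.6)) handle (360, array([655.4, -35.8]), array([100.1,  16. ]), 83.1, np.float64(131.9)) offcut (961, array([709.7, 277.5]), array([ 47. , 117.6]), 0.5, np.float64(43.8))
[ 0.33463943 -0.45854005 -0.37826432]
```

View pics/t14.png

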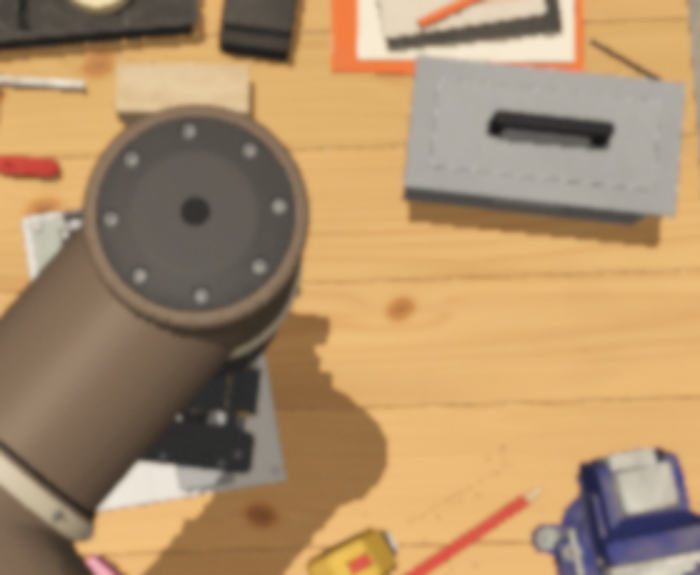

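The lid sits level (top at 97 mm), square and centred on the case, and the offcut has not moved. I'll check the lever once more with numbers only.

```bash
python3 -m handwheel '[[0.5,0,-35,0,0],[0.5,0,-35,0,0],[0.5,0,-35,0,0],[0.5,0,-35,0,0],[0.5,0,-35,0,0],[0.5,0,-35,0,0],[0.5,0,-35,0,0]]'; python3 - <<'E'
from h import *
p,W=cloud("top")
print("ball",rect(W,(300,255,340,300),.072,.12))
Q=W[240:310,255:350].reshape(-1,3); Q=Q[(Q[:,2]>.015)&(Q[:,2]<.06)&(Q[:,0]<.43)&(Q[:,0]>.3)]
print("housing+lever",[ (round(z,3),len(q),np.round(q.mean(0)[:2]*1000,1)) for z in np.arange(.015,.06,.005) for q in [Q[(Q[:,2]>=z)&(Q[:,2]<z+.005)]] if len(q)])
E
```

```text
time_s: 50.48
tcp_pos: [0.4551, -0.1091, 0.2563]
eef_rot: [180.0, -0.0, -96.3]
contact_force: [-0.1, 0.6, -0.1]
gripper_width: 0.0441
gripper_force: 0.0
ball (118, array([416. , 259.9]), array([23.9, 23.3]), 0.4, np.float64(90.6))
housing+lever [(np.float64(0.015), 71, array([422.4, 355. ])), (np.float64(0.02), 29, array([413.9, 345.4])), (np.float64(0.025), 95, array([384.4, 257.6])), (np.float64(0.03), 339, array([383.2, 254.5])), (np.float64(0.035), 103, array([382.9, 256.1])), (np.float64(0.04), 69, array([388.4, 260.5])), (np.float64(0.045), 18, array([394.1, 264.8])), (np.float64(0.05), 12, array([409.5, 292.4])), (np.float64(0.055), 12, array([408.2, 287.7]))]
```

```bash
python3 -m handwheel '[[1,0,6,0,-10],[1,0,12,0,-20],[1,0,18,0,-30],[1,0,24,0,-40],[1,0,30,0,-50],[1,-5,35.7,0,-60],[1,-10.7,35.7,0,-70],[1,-10.7,35.7,0,-74]]'; python3 -m handwheel '[[1,0,0,-6,0],[1,0,0,-12,0],[1,0,0,-18,0],[1,0,0,-18,0],[1,0,0,-18,0]]'; python3 -m handwheel '[[1,1,0.18,0,0],[1,2,0.35,0,0],[1,3,0.53,0,0],[1,4,0.7,0,0],[1,4.5,0.8,0,0],[1,4.5,0.8,0,0]]'
```

```text
time_s: 51.52
tcp_pos: [0.3473, 0.252, 0.2563]
eef_rot: [-180.0, -0.0, -170.2]
contact_force: [-0.1, 0.0, 0.6]
gripper_width: 0.0005
gripper_force: 0.0
time_s: 52.15
tcp_pos: [0.35, 0.2522, 0.0785]
eef_rot: [180.0, 0.1, -169.9]
contact_force: [-1.0, 0.7, 0.6]
gripper_width: 0.0003
gripper_force: 0.0
time_s: 52.9
tcp_pos: [0.3938, 0.2582, 0.0763]
eef_rot: [-179.9, -0.1, -170.0]
contact_force: [-4.6, -0.5, 3.3]
gripper_width: 0.0004
gripper_force: 2.2
```

```bash
python3 -m handwheel '[[1,0.1,0.02,0,0],[1,0.2,0.04,0,0],[1,0.3,0.05,0,0],[1,0.3,0.05,0,0]]'
```

```text
time_s: 53.4
tcp_pos: [0.3947, 0.258, 0.0761]
eef_rot: [-179.9, -0.3, -170.1]
contact_force: [-17.5, 1.7, 9.9]
gripper_width: 0.0002
gripper_force: 7.7
```

The lever is hard against its stop, so it is fully off. I'll retreat and hand in.

```bash
python3 -m handwheel '[[1,-2,-0.3,0,0],[1,-4,-0.6,3,0],[1,-4,-0.6,15,0],[1,-4,-0.6,15,0],[1,-4,-0.6,15,0],[1,-4,-0.6,15,0]]'; python3 -c "
from h import *
p,W=cloud('top'); print(rect(W,(390,110,520,205),.088,.105), get_state()['contact_force'])
print(r.close_job())"
```

```text
time_s: 54.15
tcp_pos: [0.3572, 0.2533, 0.2265]
eef_rot: [180.0, -0.0, -170.0]
contact_force: [-0.6, -0.1, -1.2]
gripper_width: 0.0006
gripper_force: 0.0
(5446, array([655.4, -36.2]), array([233.4, 119.7]), 83.9, np.float64(96.6)) [-0.16078807 -0.29127777 -0.84897482]
the job is handed in; nothing more can be done
None
```

The job is handed in at about 54 s: isolator pushed to its stop first, relays c, d and b (a was absent) rocked free without hard upward pulls and stood in the case, lid square on the rim, offcut not moved.

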